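Park the finger planes on their rack by size

ROBOT

A 6-joint arm with a two-finger parallel gripper is mounted at the origin on the work surface. World frame = base frame: x ahead of the robot, y to its left, z up, the work surface at z = 0. Lengths are in m, angles in rad, forces in N, time in s.
With the tool pointing down it reaches from about 0.3 to 0.875 m from the base axis. Payload 6.4 kg.
Tool frame: the origin (TCP) lies at the very end of the fingers, on their centre line; the grasp point (between the pads) lies 19 mm behind it; z points along the fingers, y is the line along which they close (so a half turn about z gives the same grasp; the last joint's range is limited). The gripper opens to 85 mm and grips with 20 to 120 N. Pads are 22 mm wide; open, the fingers measure 114 mm over their backs; the gripper's body (76 mm by 85 mm) begins 54 mm behind the grasp point. The pads swing forward as they close: fully open they stand 13 mm farther back than shut.
Start: joints at [0.92, 0.181, 1.607, -0, 1.354, -0.206], TCP at [0.247, 0.519, 0.196] pointing down, gripper open.
Joint ranges: [-2.99, 2.99], [-0.89, 2.07], [0.3, 2.58], [-1.14, 4.28], [0, 2.63], [-3.12, 3.12]. Speed limits (rad/s): [2.57, 2.57, 3.01, 3.14, 3.14, 3.14].

INTERFACE

Orientations are given as a unit quaternion [w, x, y, z].
In Python, from bench import get_obs, optics, workorder gives the robot as it stands.
- The arm moves only by the tool jog_arm, called after "Emit:" as name(argument=value, ...) on one line, values as JSON. Schema: {"type":"object","properties":{"moves":{"type":"array","items":{"type":"number"},"minItems":7,"maxItems":70},"only":{"type":"string"},"quiet":{"type":"boolean"},"lines":{"type":"string"}},"required":["moves"],"additionalProperties":false}. moves is one flat list of numbers that holds 1 to 10 rows one after another, with no inner brackets; each row has 7 numbers: dx, dy, dz in normalised numbers (1 is 0.5 m), then a rotation vector rx, ry, rz in normalised numbers (1 is 120 degrees), then the opening from 0.0 (shut) to 1.0 (fully open); each row is the pose to reach, as a shift and turn from the pose commanded when the call began, along the tool's axes at that moment; what a row does not reach only later rows make up. A row lasts 1/8 s, in which the tool goes at most 0.0625 m and 0.188 rad, less where a joint would pass 70% of its speed; a pose out of reach is approached as far as the arm can. The fingers move at their own pace and stop on an object; the grip force is fixed at half the most. Time passes only in rows, so rows that do not move let the fingers close. The tool returns the time, the measured TCP pose, the force, the opening and the grip force at its end. only (a regular expression) keeps the lines of the reply that match it, lines (a string "A,B") keeps lines A to B, and quiet returns only ok. A shift or turn number past 1, either way, is cut back to 1. Input that does not fit is refused with a message, and nothing moves.
- get_obs(): the state, without advancing time (a new reading comes with each control period).
- optics.camera(name): name is "scene" or "top" or "wrist"; returns (picture, depth): 400x640x3 uint8, blue, green, red; 400x640 float32, m along the optical axis (not along the pixel's ray), 0 where there is no reading.
- optics.camera_params(name): a dict with "fovy" (degrees; the focal length in pixels is half the picture's height over the tangent of half this angle, whatever the lens; pixels are square), "cx", "cy" (the principal point, pixels), "view" (4x4, takes a point from world to camera coordinates). Camera axes: x right, y up, looking along -z (the intrinsics and any distortion apply to the point x, -y, -z); pixel columns grow to the right and rows downward; lengths in m; the calibration is good to about 2 mm. A picture is of the moment at which its call begins: read the wrist's pose just before it. camera_params takes no time and is no camera call; for the wrist camera it gives the pose at the moment of the call.
- workorder.hand_in(): hands the job in; it is judged then, once.
The state is a dict: "time_s": time; "q": joint angles; "dq": joint speeds; "joint_efforts": joint torques, N m; "eef_pos": TCP position; "eef_rot": TCP orientation; "wrist_force": force on the tool from outside, world axes, zero at the start; "torque": the same for the moment, N m; "opening": opening from 0.0 (shut) to 1.0 (fully open); "grasp_force": force on a finger pad.
Only numpy, scipy, OpenCV 4.12 (cv2) and the standard library are available. Lean on these libraries where they do the work, as an engineer would, in place of code of your own. Each camera call takes 0.05 s, during which the arm holds its last target. There are 200 camera calls.

TASK

Put the four brass finger planes on the maple rack, one in the middle of each dark inlay, sole down and lined up with it lengthwise (nose either way), in order of size: the smallest at the end with the red knob, the largest at the other end. Set them down rather than dropping them, let go of them all, and leave the amber varnish jar standing where it is.

Things in the scene. Friction and masses are not known exactly. Their poses are not given: they have to be found in the camera images.
- plane_s: The smallest of four loose brass finger planes: a boat-shaped brass block with round ends, 36 long x 16 wide x 16 mm high (flat parallel sides to grip, full height), about 60 g, with a sloping steel blade and dark wooden wedge rising to about 30 mm, narrower than the body. Origin: centre of its flat sole. x along its length, y across its width, z up. It starts upright on the bench.
- plane_m: The second smallest of four loose brass finger planes: a boat-shaped brass block with round ends, 54 long x 22 wide x 19 mm high (flat parallel sides to grip, full height), about 140 g, with a sloping steel blade and dark wooden wedge rising to about 36 mm, narrower than the body. Origin: centre of its flat sole. x along its length, y across its width, z up. It starts upright on the bench.
- plane_l: The second largest of four loose brass finger planes: a boat-shaped brass block with round ends, 72 long x 28 wide x 22 mm high (flat parallel sides to grip, full height), about 250 g, with a sloping steel blade and dark wooden wedge rising to about 43 mm, narrower than the body. Origin: centre of its flat sole. x along its length, y across its width, z up. It starts upright on the bench.
- plane_xl: The largest of four loose brass finger planes: a boat-shaped brass block with round ends, 90 long x 34 wide x 25 mm high (flat parallel sides to grip, full height), about 400 g, with a sloping steel blade and dark wooden wedge rising to about 49 mm, narrower than the body. Origin: centre of its flat sole. x along its length, y across its width, z up. It starts upright on the bench.
- pad_a: Dark green inlay on the pale maple rack, one of four alike in a row; from the robot's left: first, at the rack's +y (left) end. 104 x 44 mm, 3 mm thick, fixed; its top is 15 mm above the bench. Origin: centre of its underside, 12 mm above the bench. x along its length, across the rack; y along the row. Neighbours about 82 mm apart. Rack: fixed board 120 x 430 x 12 mm.
- pad_b: Dark green inlay on the pale maple rack, one of four alike in a row; from the robot's left: second. 104 x 44 mm, 3 mm thick, fixed; its top is 15 mm above the bench. Origin: centre of its underside, 12 mm above the bench. x along its length, across the rack; y along the row. Neighbours about 82 mm apart. Rack: fixed board 120 x 430 x 12 mm.
- pad_c: Dark green inlay on the pale maple rack, one of four alike in a row; from the robot's left: third. 104 x 44 mm, 3 mm thick, fixed; its top is 15 mm above the bench. Origin: centre of its underside, 12 mm above the bench. x along its length, across the rack; y along the row. Neighbours about 82 mm apart. Rack: fixed board 120 x 430 x 12 mm.
- pad_d: Dark green inlay on the pale maple rack, one of four alike in a row; from the robot's left: fourth, at the rack's -y (right) end. 104 x 44 mm, 3 mm thick, fixed; its top is 15 mm above the bench. Origin: centre of its underside, 12 mm above the bench. x along its length, across the rack; y along the row. Neighbours about 82 mm apart. Rack: fixed board 120 x 430 x 12 mm.
- red_knob: Red turned knob, 22 mm across and 26 mm high, fixed on the rack about 72 mm beyond the centre of the outermost inlay at one end of the row (either end; a dark grey knob of the same shape stands at the other end). Origin: centre of its underside. It marks the end for the smallest plane.
- jar: Amber glass varnish jar with a black lid, 44 mm across, 62 mm high, loose, standing on the bench among the planes. Origin: centre of its underside. To be left alone.

How it is judged:
At the end, for the whole second after the job is handed in: Counted from the red knob: smallest to largest plane, one per inlay; centres within 14 mm of the inlay centre, sole on the inlay, upright within 7 degrees, length within 15 degrees of the inlay's length (either way round), at rest and released (((horizontal distance between red_knob and pad_a below 0.12 m and horizontal distance between plane_s and pad_a below 0.014 m and z of plane_s in the frame of pad_a between -0.001 and 0.007 m and angle between the x axis of plane_s and the x axis of pad_a, either way round below 0.26 rad and horizontal distance between plane_m and pad_b below 0.014 m and z of plane_m in the frame of pad_b between -0.001 and 0.007 m and angle between the x axis of plane_m and the x axis of pad_b, either way round below 0.26 rad and horizontal distance between plane_l and pad_c below 0.014 m and z of plane_l in the frame of pad_c between -0.001 and 0.007 m and angle between the x axis of plane_l and the x axis of pad_c, either way round below 0.26 rad and horizontal distance between plane_xl and pad_d below 0.014 m and z of plane_xl in the frame of pad_d between -0.001 and 0.007 m and angle between the x axis of plane_xl and the x axis of pad_d, either way round below 0.26 rad) or (horizontal distance between red_knob and pad_d below 0.12 m and horizontal distance between plane_s and pad_d below 0.014 m and z of plane_s in the frame of pad_d between -0.001 and 0.007 m and angle between the x axis of plane_s and the x axis of pad_d, either way round below 0.26 rad and horizontal distance between plane_m and pad_c below 0.014 m and z of plane_m in the frame of pad_c between -0.001 and 0.007 m and angle between the x axis of plane_m and the x axis of pad_c, either way round below 0.26 rad and horizontal distance between plane_l and pad_b below 0.014 m and z of plane_l in the frame of pad_b between -0.001 and 0.007 m and angle between the x axis of plane_l and the x axis of pad_b, either way round below 0.26 rad and horizontal distance between plane_xl and pad_a below 0.014 m and z of plane_xl in the frame of pad_a between -0.001 and 0.007 m and angle between the x axis of plane_xl and the x axis of pad_a, either way round below 0.26 rad)) and angle between each of plane_s, plane_m, plane_l, plane_xl's own z axis and vertical below 0.12 rad and linear speed of each of plane_s, plane_m, plane_l, plane_xl below 0.02 m/s and contact force between each of plane_s, plane_m, plane_l, plane_xl and the fingers below 0.1 N); the robot touches nothing.
It fails at once if the varnish jar is moved more than 30 mm or tipped (distance of jar from where it was at the start of the episode above 0.03 m or angle between jar's own z axis and vertical above 0.4 rad).
It fails at once if a plane is dropped (falls freely faster than 0.7 m/s, about 25 mm) ((linear speed of plane_s above 0.7 m/s and contact force between plane_s and the fingers below 0.01 N) or (linear speed of plane_m above 0.7 m/s and contact force between plane_m and the fingers below 0.01 N) or (linear speed of plane_l above 0.7 m/s and contact force between plane_l and the fingers below 0.01 N) or (linear speed of plane_xl above 0.7 m/s and contact force between plane_xl and the fingers below 0.01 N)).
It also fails if it takes over 99 s, if anything falls off the work surface, if the arm or the gripper's body presses on something with over 40 N, if the wrist force passes 120 N, or if a joint passes its speed limit or range.

## Working session

There is one attempt and no reset: what is moved stays moved. The work goes in short steps, Python scripts to look and compute and a tool call to move; the robot and the scene stay as the last step left them, time stands still between calls to the robot, and variables do not carry over. Pictures are saved under pics/ and viewed, at most 14 in all, crops included, and the job is handed in when it is done.

```bash
ls; mkdir -p pics; python3 - <<'E'
from bench import get_obs, optics
import cv2,numpy as np
o=get_obs(); print(o['time_s'],o['eef_pos'],o['eef_rot'],o['opening'])
for n in('top','scene'):
    im,d=optics.camera(n); p=optics.camera_params(n); print(n,{k:(v if k!='view' else np.round(v,4).tolist()) for k,v in p.items()})
    cv2.imwrite(f'pics/{n}0.png',im); np.save(f'pics/{n}0.npy',d)
E
```

```text
pics
0.0 [0.24704133 0.5185745  0.19550311] [-3.50792106e-04  2.20569123e-01  9.75370972e-01 -7.78613862e-04] 0.9993503764100168
top {'fovy': 49.78484120813729, 'cx': 316.1008643868105, 'cy': 197.75998115294902, 'view': [[-0.0085, -0.9993, 0.0356, -0.0102], [0.9953, -0.005, 0.0966, -0.5412], [-0.0964, 0.0362, 0.9947, -1.0593], [0.0, 0.0, 0.0, 1.0]]}
scene {'fovy': 56.43876428045716, 'cx': 314.4067024581959, 'cy': 204.44446574995953, 'view': [[0.7947, 0.6069, 0.0123, -0.4338], [-0.4042, 0.5139, 0.7566, 0.1943], [0.4529, -0.6062, 0.6537, -1.1848], [0.0, 0.0, 0.0, 1.0]]}
```

View pics/top0.png

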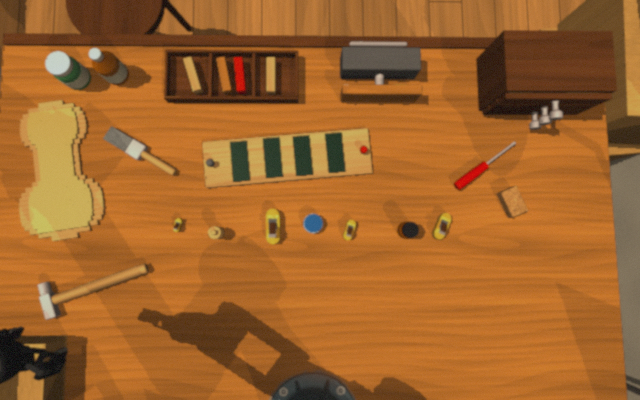

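View pics/scene0.png

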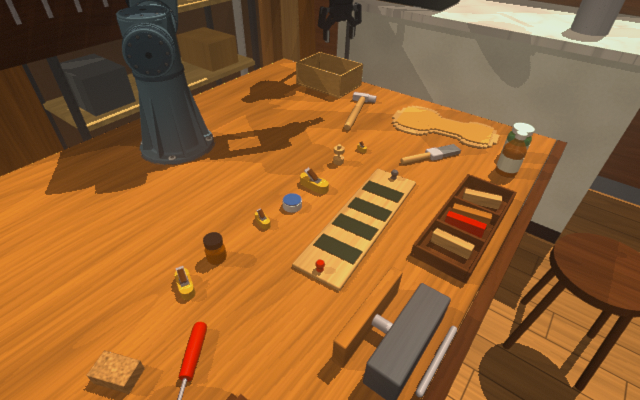

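The top view shows the planes at s (178,225), xl (273,226), m (350,230) and l (443,226), with the jar at (410,230). The red knob is at (364,150), the -y end, so s→pad_d, m→c, l→b, xl→a.

```bash
cat > h.py <<'E'
import numpy as np,cv2
from bench import get_obs, optics
from scipy.spatial.transform import Rotation as R
def world(d,p):
    f=200/np.tan(np.radians(p['fovy']/2)); v,u=np.indices(d.shape)
    c=np.stack([(u-p['cx'])/f*d,-(v-p['cy'])/f*d,-d],-1)
    V=np.array(p['view']); return (c-V[:3,3])@V[:3,:3]
def rect(xy):
    (c,(w,h),a)=cv2.minAreaRect((xy*1000).astype(np.float32))
    if w<h: w,h,a=h,w,a+90
    return np.round(c,1),round(w,1),round(h,1),round((a+90)%180-90,1)
def tool():
    o=get_obs(); q=np.array(o['eef_rot']); return np.array(o['eef_pos']),R.from_quat(q[[1,2,3,0]])
E
python3 - <<'E'
from h import *
im=cv2.imread('pics/top0.png'); d=np.load('pics/top0.npy'); W=world(d,optics.camera_params('top'))
print('bench z',[np.round(W[r,c],4).tolist() for r,c in((260,180),(260,320),(260,440),(200,500),(200,150))])
for n,(u,v) in dict(s=(178,225),xl=(273,226),m=(350,230),l=(443,226),jar=(410,230),tin=(313,223),peg=(215,232)).items():
    w=W[v-22:v+23,u-18:u+19].reshape(-1,3); k=w[w[:,2]>.008]
    print(n,len(k),rect(k[:,:2]),'zmax',k[:,2].max().round(3),np.median(k[:,2]).round(3))
hsv=cv2.cvtColor(im,cv2.COLOR_BGR2HSV)
g=cv2.inRange(hsv,(35,40,20),(95,255,110)); g[:120]=0;g[190:]=0;g[:,:200]=0;g[:,375:]=0
n,L,S,C=cv2.connectedComponentsWithStats(g)
for i in range(1,n):
    if S[i,4]>100: k=W[L==i]; print('pad',C[i].round(),rect(k[:,:2]),np.median(k[:,2]).round(4), (k[:,:2].mean(0)*1000).round(1))
for u,v in((364,150),(210,163)): print('knob',np.round(W[v,u],3))
E
```

```text
bench z [[0.3882, 0.3284, 0.0031], [0.3845, -0.0234, 0.0014], [0.3812, -0.333, -0.0025], [0.5349, -0.4943, 0.0051], [0.5404, 0.4093, -0.0037]]
s 98 (array([465.2, 183.2]), 319.0, 33.2, 85.6) zmax 1.106 0.016
xl 464 (array([459. ,  85.2]), 109.3, 66.2, 38.1) zmax 1.106 0.026
m 182 (array([442.4, -49.6]), 143.8, 44.6, -68.2) zmax 1.106 0.02
l 325 (array([ 440.3, -170.4]), 386.9, 61.5, -79.8) zmax 1.106 0.023
jar 307 (array([ 458.7, -118.1]), 287.4, 42.7, -89.6) zmax 1.106 0.061
tin 313 (array([467.9,  -3.9]), 71.6, 47.6, -9.4) zmax 1.106 0.025
peg 179 (array([454.2, 136.6]), 223.2, 29.5, 88.5) zmax 1.106 0.05
pad [335. 152.] (array([568.3, -40. ]), 287.4, 63.4, -13.9) 0.0148 [659.2 -63. ]
pad [302. 155.] (array([568.9,  14.4]), 263.0, 39.1, 3.7) 0.0147 [650.7  20. ]
pad [272. 157.] (array([563.9,  78.2]), 271.6, 48.0, 12.5) 0.0148 [646.6  96.9]
pad [240. 161.] (array([550.6, 131.2]), 302.7, 71.9, 29.5) 0.0148 [636.1 179.4]
knob [ 0.661 -0.136  0.038]
knob [0.628 0.25  0.038]
```

```bash
cat >> h.py <<'E'
def blobs(M,W,zr,amin):
    "components of mask M with world height in zr -> list of points, medfiltered"
    m=(M>0)&(W[...,2]>zr[0])&(W[...,2]<zr[1])
    n,L,S,C=cv2.connectedComponentsWithStats(m.astype(np.uint8))
    return [(C[i].round(),W[L==i]) for i in range(1,n) if S[i,4]>amin]
E
python3 - <<'E'
from h import *
im=cv2.imread('pics/top0.png'); d=np.load('pics/top0.npy'); W=world(d,optics.camera_params('top'))
hsv=cv2.cvtColor(im,cv2.COLOR_BGR2HSV)
roi=np.zeros(d.shape,np.uint8); roi[205:248,165:460]=1
for c,k in blobs(roi,W,(.009,.08),25): print(c,len(k),rect(k[:,:2]),'med',(np.median(k[:,:2],0)*1000).round(1),'z',np.median(k[:,2]).round(3),k[:,2].max().round(3))
g=cv2.inRange(hsv,(35,40,20),(95,255,110)); g[:120]=0;g[190:]=0;g[:,:200]=0;g[:,375:]=0
P=[]
for c,k in blobs(g,W,(.005,.03),100): print('pad',c,len(k),rect(k[:,:2]),np.median(k[:,2]).round(4),(k[:,:2].mean(0)*1000).round(1)); P.append(k[:,:2].mean(0))
P=np.array(P);P=P[np.argsort(P[:,1])];print(np.diff(P,axis=0),np.linalg.norm(np.diff(P,axis=0),axis=1),np.degrees(np.arctan2(*(P[-1]-P[0]))))
E
```

```text
[273. 226.] 460 (array([472.4,  95.7]), 87.8, 34.3, 1.8) med [471.   94.5] z 0.026 0.051
[313. 223.] 301 (array([479.2,  -5.7]), 47.9, 45.4, -0.2) med [477.9  -5.7] z 0.025 0.03
[442. 225.] 313 (array([ 468.9, -335.2]), 70.6, 29.8, -24.0) med [ 470.1 -331.6] z 0.023 0.046
[177. 224.] 91 (array([476.9, 333.7]), 33.9, 16.6, -11.0) med [477.6 332. ] z 0.016 0.033
[349. 229.] 173 (array([461.8, -98.3]), 53.0, 22.2, -17.6) med [461.9 -96.8] z 0.02 0.038
[408. 229.] 301 (array([ 460. , -241.5]), 41.2, 40.7, -50.9) med [ 459.9 -236.8] z 0.061 0.067
[216. 232.] 167 (array([456.8, 233.2]), 29.8, 29.2, -89.9) med [456.6 230.4] z 0.049 0.064
pad [335. 152.] 540 (array([660.3, -63. ]), 98.8, 37.1, 5.1) 0.0148 [659.6 -63.2]
pad [302. 155.] 547 (array([651.7,  19.9]), 97.5, 37.6, 5.4) 0.0147 [651.5  20. ]
pad [272. 157.] 546 (array([647.5,  97.2]), 97.8, 37.6, 5.0) 0.0147 [647.   97.1]
pad [240. 161.] 558 (array([637.7, 181. ]), 98.7, 38.3, 5.7) 0.0147 [637.2 180.3]
[[-0.00813078  0.08318364]
 [-0.0045142   0.07709796]
 [-0.00982029  0.08318398]] [0.08358007 0.07723001 0.08376164] -5.271918660538147
```

```bash
cat >> h.py <<'E'
def go(x,y,z,yaw):
    "tool-frame shift and turn to reach world x,y,z with tool x along yaw (deg, mod 180), tool down"
    p,r=tool(); a=np.radians(yaw)
    X=np.array([np.cos(a),np.sin(a),0]); X*=np.sign(X@r.apply([1,0,0])); Z=np.array([0,0,-1.])
    t=R.from_matrix(np.c_[X,np.cross(Z,X),Z])
    print(np.round(r.inv().apply(np.array([x,y,z])-p),4),np.round((r.inv()*t).as_rotvec(),3))
E
python3 -c "
from h import *
go(.477,.333,.06,-11)"
```

```text
[-0.2875 -0.0684  0.1356] [-0.001 -0.001 -0.253]
```

The manual's scale: shifts go in shares of 0.5 m and turns go in shares of 120 degrees. Converting my numbers, -0.2875 m is -0.575, -0.25 m is -0.5, -0.253 rad is -0.1208.

Emit:
jog_arm(moves=[-0.1,-0.024,0.02,0,0,-0.0239,0.6,-0.2,-0.05,0.06,0,0,-0.0477,0.6,-0.3,-0.074,0.12,0,0,-0.0716,0.6,-0.4,-0.1,0.18,0,0,-0.0955,0.6,-0.5,-0.12,0.22,0,0,-0.1208,0.6,-0.575,-0.1368,0.2712,0,0,-0.1208,0.6,-0.575,-0.1368,0.2712,0,0,-0.1208,0.6,-0.575,-0.1368,0.2712,0,0,-0.1208,0.6])

```text
time_s: 1.1
eef_pos: [0.477, 0.3338, 0.0607]
eef_rot: [-0.0, 0.096, 0.995, -0.0]
wrist_force: [-0.1, -0.1, 0.7]
opening: 0.594
grasp_force: 0.0
```

```bash
python3 - <<'E'
from h import *
go(.477,.333,.004,-11)
im,d=optics.camera('wrist'); p=optics.camera_params('wrist'); cv2.imwrite('pics/w1.png',im)
W=world(d,p); m=((d>0)&(abs(W[...,0]-.477)<.05)&(abs(W[...,1]-.333)<.04)).astype(np.uint8)
for c,k in blobs(m,W,(.006,.02),200): print(c,len(k),rect(k[:,:2]),np.median(k,0).round(4))
E
```

```text
[-0.0002 -0.0008  0.0567] [-0.    -0.001 -0.   ]
[318. 206.] 605 (array([476.6, 336.2]), 35.8, 16.0, -13.5) [0.4747 0.3365 0.0171]
```

View pics/w1.png

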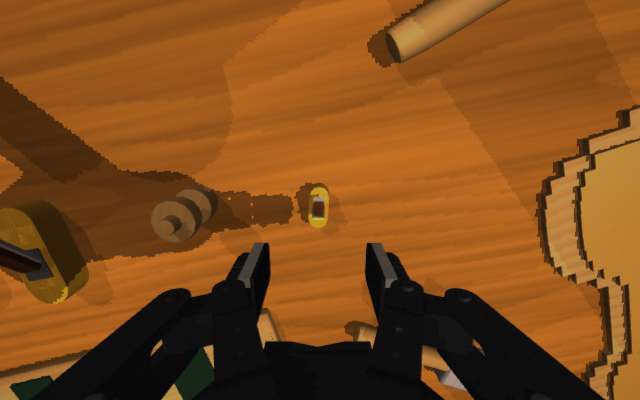

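The wrist view shows plane s at (318,206), between and ahead of the fingers. The measured size is 35.8 x 16, and it agrees with the top camera to 3 mm. Now descend and grip.

Scaled: 0.0565 m is 0.113, 0.002 m is 0.004, 0.04 rad is 0.0191.

Emit:
jog_arm(moves=[0,0.004,0.04,0,0,0.0191,0.6,0,0.004,0.09,0,0,0.0191,0.6,0,0.004,0.113,0,0,0.0191,0.6,0,0.004,0.113,0,0,0.0191,0.6,0,0.004,0.113,0,0,0.0191,0,0,0.004,0.113,0,0,0.0191,0,0,0.004,0.113,0,0,0.0191,0,0,0.004,0.113,0,0,0.0191,0])

```text
time_s: 2.15
eef_pos: [0.4781, 0.3356, 0.0046]
eef_rot: [0.0, 0.116, 0.993, 0.0]
wrist_force: [-0.0, -0.1, -1.1]
opening: 0.003
grasp_force: 0.0
```

Emit:
jog_arm(moves=[0,0,0,0,0,0,0,0,0,-0.04,0,0,0,0,0,0,-0.12,0,0,0,0,0,0,-0.2,0,0,0,0,0,0,-0.24,0,0,0,0,0,0,-0.24,0,0,0,0])

```text
time_s: 2.9
eef_pos: [0.4797, 0.3364, 0.1277]
eef_rot: [0.002, 0.116, 0.993, 0.001]
wrist_force: [-0.1, -0.3, 0.3]
opening: -0.005
grasp_force: 0.0
```

```bash
python3 -c "
from h import *
go(.6596,-.0632,.1,5.3)"
```

```text
[-0.2668 -0.3477  0.0277] [ 0.003  0.005 -0.324]
```

The fingers shut on nothing, so I'm taking another look.

```bash
python3 - <<'E'
from h import *
im,d=optics.camera('wrist'); p=optics.camera_params('wrist'); cv2.imwrite('pics/w2.png',im)
W=world(d,p); m=((d>0)&(abs(W[...,0]-.477)<.06)&(abs(W[...,1]-.333)<.06)).astype(np.uint8)
for c,k in blobs(m,W,(.006,.035),80): print(c,len(k),rect(k[:,:2]),np.median(k,0).round(4))
im,d=optics.camera('top');W=world(d,optics.camera_params('top'));roi=np.zeros(d.shape,np.uint8); roi[205:248,165:460]=1
for c,k in blobs(roi,W,(.009,.08),25): print(c,len(k),rect(k[:,:2]),k[:,2].max().round(3))
E
```

```text
[315. 184.] 495 (array([475.1, 334.8]), 35.5, 15.6, -13.2) [0.4727 0.3354 0.015 ]
[273. 226.] 459 (array([472.4,  95.6]), 87.6, 32.9, 0.3) 0.054
[313. 223.] 302 (array([479.2,  -5.7]), 48.0, 45.4, -0.7) 0.032
[442. 225.] 315 (array([ 469.1, -334.9]), 69.9, 29.7, -24.5) 0.047
[178. 224.] 92 (array([476.8, 333.1]), 33.5, 17.4, -6.2) 0.03
[349. 229.] 173 (array([461.9, -98.1]), 52.9, 22.2, -19.1) 0.038
[408. 229.] 297 (array([ 459.7, -241.4]), 40.9, 40.4, 37.7) 0.067
[216. 232.] 169 (array([456.8, 233.2]), 29.8, 29.3, 89.8) 0.063
```

View pics/w2.png

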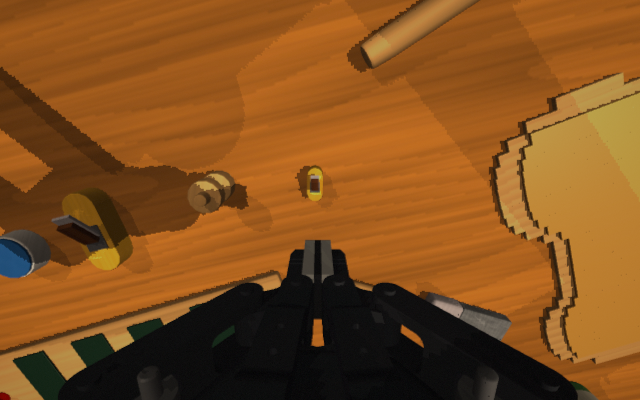

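The plane at (315,184) is unmoved and untouched. I'll check where the fingertips really are against the reported TCP.

```bash
python3 - <<'E'
from h import *
p,r=tool(); print('tcp',p.round(4),r.apply([0,0,1]).round(3))
for n in('wrist','top','scene'):
    im,d=optics.camera(n); P=optics.camera_params(n); W=world(d,P)
    V=np.array(P['view']); c=V[:3,:3]@p+V[:3,3]; f=200/np.tan(np.radians(P['fovy']/2)); uv=(P['cx']+f*c[0]/-c[2],P['cy']-f*c[1]/-c[2]); print(n,'tcp pixel',np.round(uv),'depth',-c[2])
    m=((d>0)&(abs(W[...,:2]-p[:2]).max(-1)<.06)&(W[...,2]>.07)&(W[...,2]<.3)); k=W[m]
    if len(k): i=np.argsort(k[:,2])[:40]; print(len(k),k[:,2].min(),np.median(k[i],0).round(4))
    if n=='wrist': print([ (v,u,d[v,u].round(4),W[v,u].round(4).tolist()) for v in (242,246,252,260) for u in (311,323)])
    if n=='scene': cv2.imwrite('pics/s2.png',cv2.resize(im[0:240,240:520],None,fx=2.5,fy=2.5))
E
```

```text
tcp [0.4777 0.3355 0.1244] [ 0.  0. -1.]
wrist tcp pixel [316. 231.] depth 0.19180621359309252
43079 0.16195020751805858 [0.4665 0.339  0.1638]
[(242, 311, np.float32(0.148), [0.4654, 0.3357, 0.1665]), (242, 323, np.float32(0.1487), [0.4671, 0.3416, 0.1659]), (246, 311, np.float32(0.1446), [0.4658, 0.3356, 0.1702]), (246, 323, np.float32(0.144), [0.4669, 0.3415, 0.1707]), (252, 311, np.float32(0.1391), [0.4661, 0.3357, 0.1761]), (252, 323, np.float32(0.1391), [0.4675, 0.3413, 0.176]), (260, 311, np.float32(0.1319), [0.4663, 0.3358, 0.1836]), (260, 323, np.float32(0.1312), [0.4672, 0.3412, 0.1843])]
top tcp pixel [163. 222.] depth 0.9694647858930456
317 0.16915232998786292 [0.4792 0.3075 0.2244]
scene tcp pixel [366. 113.] depth 1.090597211964519
1057 0.1561077809325871 [0.483  0.3267 0.1658]
```

View pics/s2.png

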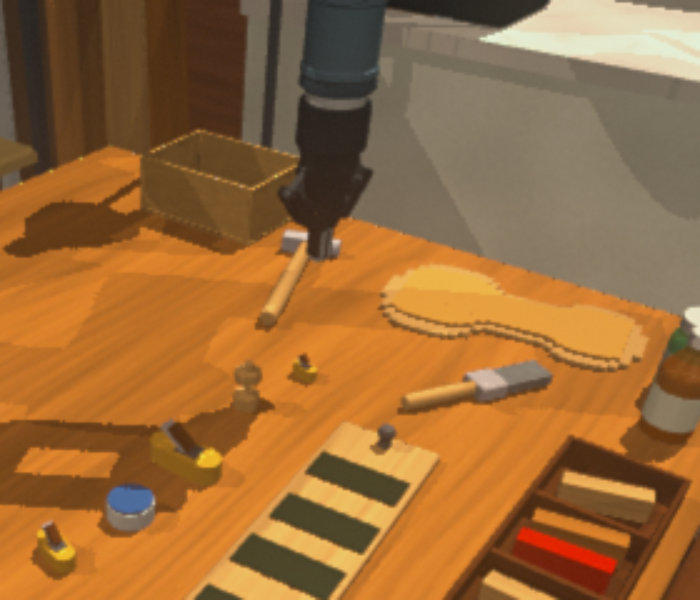

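The scene and wrist cameras both show the real fingertips about 32–37 mm higher than the reported TCP, so the fingers closed above the plane. I'll go lower with open fingers and measure the offset near the bench.

Scaled: 0.12 m is 0.24, 0.03 m is 0.06.

Emit:
jog_arm(moves=[0,0,0.06,0,0,0,0.6,0,0,0.14,0,0,0,0.6,0,0,0.22,0,0,0,0.6,0,0,0.24,0,0,0,0.6,0,0,0.24,0,0,0,0.6,0,0,0.24,0,0,0,0.6])

```text
time_s: 3.9
eef_pos: [0.4792, 0.3362, 0.006]
eef_rot: [0.001, 0.116, 0.993, 0.001]
wrist_force: [0.5, 0.4, -0.3]
opening: 0.601
grasp_force: 0.0
```

```bash
python3 - <<'E'
from h import *
p,r=tool(); print('tcp',p.round(4),get_obs()['opening'])
for n in('wrist','scene'):
    im,d=optics.camera(n); W=world(d,optics.camera_params(n)); dk=(im.max(-1)<75)|((im.max(-1).astype(int)-im.min(-1))<20)
    D=(W-p)@r.as_matrix()   # tool frame
    m=(d>0)&(abs(D[...,0])<.03)&(abs(D[...,1])<.06)&(abs(D[...,1])>.012)&(W[...,2]>.012)&(W[...,2]<.12)&dk
    for s in(-1,1):
        k=D[m&(np.sign(D[...,1])==s)]; 
        if len(k): i=np.argsort(-k[:,2])[5:30]; print(n,s,len(k),'tip in tool frame',np.median(k[i],0).round(4))
    b=W[(d>0)&(abs(W[...,0]-.477)<.08)&(abs(W[...,1]-.335)<.08)]; print('bench',np.median(b[abs(b[:,2])<.008][:,2]).round(4))
    if n=='wrist': cv2.imwrite('pics/w3.png',im)
E
```

```text
tcp [0.4792 0.3362 0.006 ] 0.6007161632340898
wrist -1 10807 tip in tool frame [ 0.0017 -0.0246 -0.0416]
wrist 1 10624 tip in tool frame [ 0.0012  0.0267 -0.0408]
bench 0.0008
scene -1 127 tip in tool frame [-0.0064 -0.0406 -0.0624]
scene 1 139 tip in tool frame [-0.0025  0.0238 -0.056 ]
bench -0.002
```

View pics/w3.png

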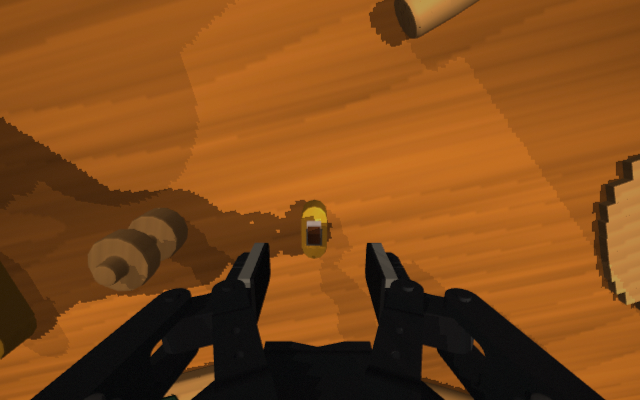

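Plane s at (315,228) is straddled by the fingertips at (262,245) and (373,245). At this opening the tips are about 41 mm above the reported TCP, so I need a reported z of about -0.032.

Scaled: 0.0375 m is 0.075, 0.03 m is 0.06.

Emit:
jog_arm(moves=[0,0,0.04,0,0,0,0.6,0,0,0.06,0,0,0,0.6,0,0,0.075,0,0,0,0.6,0,0,0.075,0,0,0,0.6,0,0,0.075,0,0,0,0.0,0,0,0.075,0,0,0,0,0,0,0.075,0,0,0,0,0,0,0.075,0,0,0,0])

```text
time_s: 5.0
eef_pos: [0.4785, 0.3359, -0.0325]
eef_rot: [0.001, 0.116, 0.993, 0.0]
wrist_force: [0.4, -0.2, 4.1]
opening: 0.168
grasp_force: 60.9
```

Scaled: -0.12 m is -0.24, -0.11 m is -0.22.

Emit:
jog_arm(moves=[0,0,-0.02,0,0,0,0,0,0,-0.08,0,0,0,0,0,0,-0.16,0,0,0,0,0,0,-0.22,0,0,0,0,0,0,-0.24,0,0,0,0,0,0,-0.24,0,0,0,0])

```text
time_s: 5.75
eef_pos: [0.4779, 0.3356, 0.087]
eef_rot: [0.0, 0.116, 0.993, 0.0]
wrist_force: [-0.8, -1.1, -0.5]
opening: 0.166
grasp_force: 60.5
```

```bash
python3 -c "
from h import *
go(.661,-.063,.085,5.3)"
```

```text
[-0.2698 -0.3459  0.002 ] [ 0.     0.001 -0.324]
```

Scaled: -0.3459 m is -0.6918, -0.335 m is -0.67, -0.324 rad is -0.1547.

Emit:
jog_arm(moves=[-0.034,-0.044,0,0,0,-0.0143,0,-0.1,-0.13,0,0,0,-0.0334,0,-0.18,-0.23,0,0,0,-0.0573,0,-0.26,-0.33,0,0,0,-0.0812,0,-0.34,-0.43,0,0,0,-0.105,0,-0.42,-0.53,0,0,0,-0.1289,0,-0.49,-0.62,0,0,0,-0.148,0,-0.524,-0.67,0,0,0,-0.1547,0,-0.5396,-0.6918,0,0,0,-0.1547,0,-0.5396,-0.6918,0,0,0,-0.1547,0])

```text
time_s: 7.0
eef_pos: [0.6601, -0.0629, 0.0853]
eef_rot: [-0.001, -0.046, 0.999, 0.001]
wrist_force: [0.3, 0.0, -0.4]
opening: 0.164
grasp_force: 60.4
```

```bash
python3 - <<'E'
from h import *
go(.661,-.063,-.0165,5.3)
p,r=tool(); im,d=optics.camera('wrist'); W=world(d,optics.camera_params('wrist')); cv2.imwrite('pics/w4.png',im)
hsv=cv2.cvtColor(im,cv2.COLOR_BGR2HSV); g=cv2.inRange(hsv,(35,40,20),(95,255,110))
for c,k in blobs(g,W,(.008,.024),300): print(c,len(k),rect(k[:,:2]),np.median(k,0).round(4))
E
```

```text
[-0.0011 -0.0003  0.1018] [ 0.001 -0.002 -0.001]
[316. 185.] 4291 (array([653.7, -62.5]), 90.1, 42.6, 4.9) [ 0.6461 -0.0637  0.016 ]
[410. 194.] 5282 (array([652.3,  21.5]), 102.7, 43.6, 4.9) [0.6474 0.0208 0.0161]
[591. 195.] 5341 (array([637.8, 181.5]), 103.1, 45.2, 5.3) [0.6332 0.1809 0.0162]
[496. 197.] 5271 (array([647.1,  98. ]), 102.6, 44.2, 5.1) [0.6426 0.0973 0.0162]
```

View pics/w4.png

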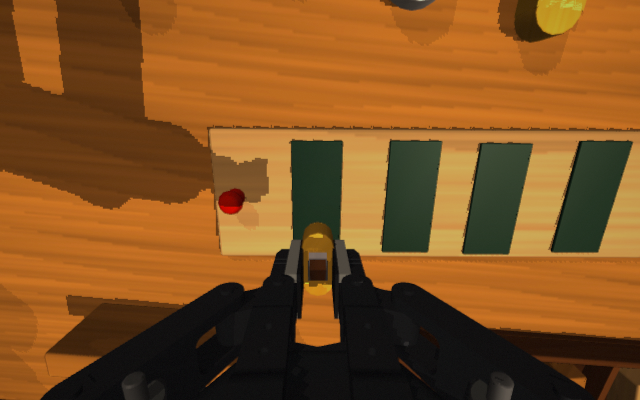

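Plane s is held over pad_d at (316,190), and the red knob at (231,200) is beside it. The wrist view gives the same pad centres as the top view. Lower it.

Scaled: 0.102 m is 0.204, 0.098 m is 0.196.

Emit:
jog_arm(moves=[0,0,0.06,0,0,0,0,0,0,0.14,0,0,0,0,0,0,0.18,0,0,0,0,-0.002,0,0.196,0,0,0,0,-0.002,0,0.204,0,0,0,0,-0.002,0,0.204,0,0,0,0,-0.002,0,0.204,0,0,0,0])

```text
time_s: 7.92
eef_pos: [0.6629, -0.0632, -0.014]
eef_rot: [0.001, -0.046, 0.999, -0.0]
wrist_force: [-0.9, 0.0, -0.6]
opening: 0.169
grasp_force: 60.4
```

Scaled: 0.001 m is 0.002.

Emit:
jog_arm(moves=[0,0,0,0,0,0,0,0,0,0.002,0,0,0,0,0,0,0.002,0,0,0,0])

```text
time_s: 8.3
eef_pos: [0.6619, -0.063, -0.0162]
eef_rot: [-0.0, -0.046, 0.999, 0.0]
wrist_force: [-0.2, 0.2, -0.9]
opening: 0.166
grasp_force: 60.4
```

Emit:
jog_arm(moves=[0,0,0.002,0,0,0,0,0,0,0.002,0,0,0,0])

```text
time_s: 8.55
eef_pos: [0.6618, -0.0629, -0.0174]
eef_rot: [-0.0, -0.046, 0.999, 0.0]
wrist_force: [0.6, 0.2, -0.5]
opening: 0.173
grasp_force: 60.4
```

Scaled: -0.1 m is -0.2, -0.06 m is -0.12.

Emit:
jog_arm(moves=[0,0,0,0,0,0,0.45,0,0,0,0,0,0,0.45,0,0,0,0,0,0,0.45,0,0,-0.04,0,0,0,0.45,0,0,-0.12,0,0,0,0.45,0,0,-0.2,0,0,0,0.6,0,0,-0.2,0,0,0,0.6])

```text
time_s: 9.43
eef_pos: [0.6658, -0.0639, 0.0893]
eef_rot: [0.005, -0.046, 0.999, -0.002]
wrist_force: [1.2, -0.5, 0.5]
opening: 0.6
grasp_force: 0.0
```

```bash
python3 - <<'E'
from h import *
go(.462,-.098,.04,-18)
im,d=optics.camera('wrist'); W=world(d,optics.camera_params('wrist')); W[d<=0]=9; m=(abs(W[...,0]-.66)<.06)&(abs(W[...,1]+.063)<.035)
for c,k in blobs(m,W,(.022,.05),100): print(c,len(k),rect(k[:,:2]),np.median(k,0).round(4))
E
```

```text
[ 0.2065 -0.015   0.0474] [-0.002  0.01   0.407]
[319. 196.] 704 (array([658.6, -61.7]), 35.7, 15.5, 5.9) [ 0.6557 -0.0618  0.0292]
```

Plane s sits on pad_d within 2 mm. Next, plane m.

Scaled: 0.2065 m is 0.413, 0.04 m is 0.08, 0.407 rad is 0.1943.

Emit:
jog_arm(moves=[0.1,-0.006,0,0,0,0.0477,0.6,0.2,-0.014,0.02,0,0,0.0955,0.6,0.3,-0.022,0.06,0,0,0.1432,0.6,0.38,-0.028,0.08,0,0,0.191,0.6,0.413,-0.03,0.0948,0,0,0.1943,0.6,0.413,-0.03,0.0948,0,0,0.1943,0.6,0.413,-0.03,0.0948,0,0,0.1943,0.6])

```text
time_s: 10.35
eef_pos: [0.4587, -0.0971, 0.0358]
eef_rot: [0.0, 0.157, 0.988, -0.0]
wrist_force: [0.8, -0.4, -0.5]
opening: 0.601
grasp_force: 0.0
```

```bash
python3 - <<'E'
from h import *
im,d=optics.camera('wrist'); W=world(d,optics.camera_params('wrist')); W[d<=0]=9; m=(abs(W[...,0]-.462)<.06)&(abs(W[...,1]+.098)<.035)
for c,k in blobs(m,W,(.006,.024),100): print(c,len(k),rect(k[:,:2]),np.median(k,0).round(4))
go(.462,-.098,-.032,-18)
E
```

```text
[318. 220.] 1574 (array([461.3, -96.6]), 54.0, 22.0, -17.2) [ 0.4585 -0.0955  0.0198]
[-0.0031  0.0001  0.0679] [-0.     0.001 -0.   ]
```

Scaled: 0.067 m is 0.134, 0.001 m is 0.002.

Emit:
jog_arm(moves=[-0.004,0.002,0.04,0,0,0,0.6,-0.004,0.002,0.09,0,0,0,0.6,-0.004,0.002,0.12,0,0,0,0.6,-0.004,0.002,0.134,0,0,0,0.6,-0.004,0.002,0.134,0,0,0,0.6,-0.004,0.002,0.134,0,0,0,0,-0.004,0.002,0.134,0,0,0,0,-0.004,0.002,0.134,0,0,0,0,-0.004,0.002,0.134,0,0,0,0])

```text
time_s: 11.52
eef_pos: [0.4608, -0.097, -0.0306]
eef_rot: [0.001, 0.157, 0.988, -0.0]
wrist_force: [-1.2, 1.1, 5.9]
opening: 0.243
grasp_force: 59.5
```

Emit:
jog_arm(moves=[0,0,-0.02,0,0,0,0,0,0,-0.08,0,0,0,0,0,0,-0.16,0,0,0,0,0,0,-0.24,0,0,0,0,0,0,-0.27,0,0,0,0,0,0,-0.27,0,0,0,0])

```text
time_s: 12.28
eef_pos: [0.4604, -0.0968, 0.104]
eef_rot: [0.001, 0.157, 0.988, -0.0]
wrist_force: [0.5, 0.4, -1.5]
opening: 0.239
grasp_force: 59.0
```

```bash
python3 -c "
from h import *
go(.6525,.021,.1,5.2)"
```

```text
[-0.1462  0.1715  0.0042] [-0.001  0.002 -0.406]
```

Scaled: 0.1715 m is 0.343, 0.167 m is 0.334, -0.406 rad is -0.1939.

Emit:
jog_arm(moves=[-0.03,0.034,0,0,0,-0.0191,0,-0.08,0.09,0,0,0,-0.0573,0,-0.14,0.17,0,0,0,-0.0955,0,-0.2,0.24,0,0,0,-0.1337,0,-0.26,0.3,0,0,0,-0.1719,0,-0.284,0.334,0,0,0,-0.1939,0,-0.2924,0.343,0,0,0,-0.1939,0,-0.2924,0.343,0,0,0,-0.1939,0,-0.2924,0.343,0,0,0,-0.1939,0])

```text
time_s: 13.4
eef_pos: [0.651, 0.0207, 0.1027]
eef_rot: [-0.001, -0.045, 0.999, 0.0]
wrist_force: [-0.1, 0.1, -2.2]
opening: 0.237
grasp_force: 59.0
```

```bash
python3 -c "
from h import *
go(.6525,.021,-.0145,5.2)"
```

```text
[-0.0017  0.0002  0.1172] [ 0.    -0.001 -0.001]
```

Scaled: 0.117 m is 0.234, 0.112 m is 0.224.

Emit:
jog_arm(moves=[-0.002,0,0.06,0,0,0,0,-0.002,0,0.14,0,0,0,0,-0.002,0,0.2,0,0,0,0,-0.002,0,0.224,0,0,0,0,-0.002,0,0.234,0,0,0,0,-0.002,0,0.234,0,0,0,0,-0.002,0,0.234,0,0,0,0,-0.002,0,0.234,0,0,0,0])

```text
time_s: 14.4
eef_pos: [0.6538, 0.0213, -0.0125]
eef_rot: [0.001, -0.046, 0.999, -0.0]
wrist_force: [0.6, 0.4, -2.6]
opening: 0.244
grasp_force: 59.0
```

Scaled: 0.0015 m is 0.003, 0.001 m is 0.002.

Emit:
jog_arm(moves=[0,0,0.002,0,0,0,0,0,0,0.003,0,0,0,0,0,0,0.003,0,0,0,0])

```text
time_s: 14.78
eef_pos: [0.653, 0.0214, -0.0152]
eef_rot: [-0.0, -0.046, 0.999, 0.0]
wrist_force: [-0.5, 0.1, -1.5]
opening: 0.238
grasp_force: 59.0
```

Scaled: -0.12 m is -0.24, -0.1 m is -0.2.

Emit:
jog_arm(moves=[0,0,0.001,0,0,0,0,0,0,0.001,0,0,0,0.5,0,0,0,0,0,0,0.5,0,0,0,0,0,0,0.5,0,0,-0.04,0,0,0,0.5,0,0,-0.12,0,0,0,0.5,0,0,-0.2,0,0,0,0.65,0,0,-0.24,0,0,0,0.65,0,0,-0.24,0,0,0,0.65])

```text
time_s: 15.9
eef_pos: [0.6545, 0.0212, 0.1073]
eef_rot: [0.002, -0.046, 0.999, -0.0]
wrist_force: [0.1, 0.0, -0.6]
opening: 0.653
grasp_force: 0.0
```

```bash
python3 - <<'E'
from h import *
go(.4695,-.335,.05,-24)
im,d=optics.camera('wrist'); W=world(d,optics.camera_params('wrist')); W[d<=0]=9; m=(abs(W[...,0]-.652)<.06)&(abs(W[...,1]-.021)<.035)
for c,k in blobs(m,W,(.022,.055),100): print(c,len(k),rect(k[:,:2]),np.median(k,0).round(4))
E
```

```text
[ 0.2169 -0.3378  0.0568] [0.    0.004 0.51 ]
[318. 195.] 1302 (array([651.7,  22.9]), 53.0, 21.9, 4.7) [0.6481 0.0224 0.0328]
```

Scaled: -0.3378 m is -0.6756, 0.09 m is 0.18, 0.51 rad is 0.2435.

Emit:
jog_arm(moves=[0.06,-0.09,0,0,0,0.0334,0.65,0.12,-0.19,0,0,0,0.0716,0.65,0.18,-0.29,0,0,0,0.1098,0.65,0.25,-0.39,0,0,0,0.148,0.65,0.32,-0.49,0,0,0,0.1862,0.65,0.39,-0.6,0,0,0,0.2244,0.65,0.4338,-0.6756,0.04,0,0,0.2435,0.65,0.4338,-0.6756,0.1,0,0,0.2435,0.65,0.4338,-0.6756,0.1136,0,0,0.2435,0.65,0.4338,-0.6756,0.1136,0,0,0.2435,0.65])

```text
time_s: 17.2
eef_pos: [0.4673, -0.3335, 0.0468]
eef_rot: [-0.001, 0.208, 0.978, 0.001]
wrist_force: [0.5, -0.2, 0.9]
opening: 0.646
grasp_force: 0.0
```

```bash
python3 - <<'E'
from h import *
im,d=optics.camera('wrist'); W=world(d,optics.camera_params('wrist')); W[d<=0]=9; m=(abs(W[...,0]-.469)<.06)&(abs(W[...,1]+.335)<.05)
for c,k in blobs(m,W,(.006,.027),100):
    r=rect(k[:,:2]); print(c,len(k),r,np.median(k,0).round(4))
    if len(k)>1000: go(r[0][0]/1000,r[0][1]/1000,-.031,r[3])
E
```

```text
[317. 215.] 2521 (array([ 469.6, -334.5]), 71.1, 28.0, -24.8) [ 0.467  -0.3334  0.0238]
[-0.0017  0.0002  0.0789] [ 0.    -0.001  0.015]
```

Scaled: 0.081 m is 0.162, 0.05 m is 0.1, 0.01 rad is 0.0048.

Emit:
jog_arm(moves=[0,0,0.04,0,0,0.0048,0.65,0,0,0.1,0,0,0.0048,0.65,0,0,0.14,0,0,0.0048,0.65,0,0,0.162,0,0,0.0048,0.65,0,0,0.162,0,0,0.0048,0.65,0,0,0.162,0,0,0.0048,0,0,0,0.162,0,0,0.0048,0,0,0,0.162,0,0,0.0048,0,0,0,0.162,0,0,0.0048,0])

```text
time_s: 18.38
eef_pos: [0.4687, -0.3357, -0.0316]
eef_rot: [0.001, 0.213, 0.977, -0.001]
wrist_force: [-0.3, -0.5, 5.7]
opening: 0.312
grasp_force: 60.6
```

Emit:
jog_arm(moves=[0,0,-0.02,0,0,0,0,0,0,-0.08,0,0,0,0,0,0,-0.16,0,0,0,0,0,0,-0.24,0,0,0,0,0,0,-0.29,0,0,0,0,0,0,-0.29,0,0,0,0,0,0,-0.29,0,0,0,0])

```text
time_s: 19.25
eef_pos: [0.467, -0.334, 0.1107]
eef_rot: [-0.001, 0.213, 0.977, 0.001]
wrist_force: [-0.5, 0.3, -3.3]
opening: 0.31
grasp_force: 59.7
```

```bash
python3 -c "
from h import *
go(.648,.098,.112,5.2)"
```

```text
[ 0.015   0.4681 -0.0009] [ 0.001 -0.002 -0.52 ]
```

Scaled: 0.45 m is 0.9, 0.42 m is 0.84, -0.51 rad is -0.2435.

Emit:
jog_arm(moves=[0,0.03,0,0,0,-0.0095,0,0.002,0.1,0,0,0,-0.0286,0,0.006,0.2,0,0,0,-0.0573,0,0.01,0.31,0,0,0,-0.0859,0,0.014,0.42,0,0,0,-0.1146,0,0.018,0.53,0,0,0,-0.1432,0,0.022,0.64,0,0,0,-0.1719,0,0.026,0.75,0,0,0,-0.2005,0,0.028,0.84,0,0,0,-0.2292,0,0.03,0.9,0,0,0,-0.2435,0])

```text
time_s: 20.5
eef_pos: [0.6404, 0.0842, 0.1103]
eef_rot: [-0.001, -0.043, 0.999, 0.0]
wrist_force: [-0.0, -0.6, -2.8]
opening: 0.314
grasp_force: 59.6
```

Emit:
jog_arm(moves=[0,0.024,0,0,0,-0.0048,0,0,0.032,0,0,0,-0.0048,0,0,0.032,0,0,0,-0.0048,0,0,0.032,0,0,0,-0.0048,0])

```text
time_s: 21.0
eef_pos: [0.6398, 0.0956, 0.1121]
eef_rot: [-0.0, -0.045, 0.999, -0.0]
wrist_force: [0.7, -0.8, -2.7]
opening: 0.309
grasp_force: 59.6
```

```bash
python3 -c "
from h import *
go(.648,.098,-.0155,5.2)"
```

```text
[-0.0084  0.0017  0.1276] [-0.    -0.    -0.001]
```

Scaled: 0.127 m is 0.254, -0.008 m is -0.016.

Emit:
jog_arm(moves=[-0.016,0.002,0.06,0,0,0,0,-0.016,0.002,0.14,0,0,0,0,-0.016,0.002,0.21,0,0,0,0,-0.016,0.002,0.242,0,0,0,0,-0.016,0.002,0.254,0,0,0,0,-0.016,0.002,0.254,0,0,0,0,-0.016,0.002,0.254,0,0,0,0,-0.016,0.002,0.254,0,0,0,0,-0.016,0.002,0.254,0,0,0,0])

```text
time_s: 22.12
eef_pos: [0.6483, 0.0984, -0.0142]
eef_rot: [0.001, -0.046, 0.999, -0.0]
wrist_force: [-0.9, 0.1, -3.7]
opening: 0.309
grasp_force: 59.6
```

```bash
python3 -c "
from h import *
go(.648,.098,-.0166,5.2)"
```

```text
[ 0.0003 -0.0004  0.0024] [-0.     0.001  0.001]
```

Scaled: 0.001 m is 0.002, 0.0005 m is 0.001.

Emit:
jog_arm(moves=[0,0,0.001,0,0,0,0,0,0,0.002,0,0,0,0,0,0,0.002,0,0,0,0])

```text
time_s: 22.5
eef_pos: [0.6477, 0.0984, -0.0161]
eef_rot: [-0.0, -0.046, 0.999, 0.0]
wrist_force: [-0.3, 0.7, -3.5]
opening: 0.313
grasp_force: 59.6
```

Scaled: -0.13 m is -0.26, -0.1 m is -0.2.

Emit:
jog_arm(moves=[0,0,0.0014,0,0,0,0,0,0,0.0014,0,0,0,0,0,0,0.0014,0,0,0,0.55,0,0,0.0014,0,0,0,0.55,0,0,0.0014,0,0,0,0.55,0,0,-0.04,0,0,0,0.55,0,0,-0.12,0,0,0,0.55,0,0,-0.2,0,0,0,0.7,0,0,-0.26,0,0,0,0.7,0,0,-0.26,0,0,0,0.7])

```text
time_s: 23.75
eef_pos: [0.6508, 0.0983, 0.1193]
eef_rot: [0.004, -0.046, 0.999, -0.0]
wrist_force: [0.5, -1.2, 0.6]
opening: 0.704
grasp_force: 0.0
```

```bash
python3 - <<'E'
from h import *
go(.472,.0955,.06,1.5)
im,d=optics.camera('wrist'); W=world(d,optics.camera_params('wrist')); W[d<=0]=9; m=(abs(W[...,0]-.648)<.06)&(abs(W[...,1]-.098)<.035)
for c,k in blobs(m,W,(.022,.06),100): print(c,len(k),rect(k[:,:2]),np.median(k,0).round(4))
E
```

```text
[0.1788 0.0135 0.0578] [-0.001  0.008  0.065]
[318. 189.] 2077 (array([646.2,  99.6]), 71.0, 27.8, 4.3) [0.6412 0.0992 0.0354]
```

Plane l sits within 2 mm of pad_b. Next, plane xl.

Scaled: 0.177 m is 0.354, 0.165 m is 0.33, 0.065 rad is 0.031.

Emit:
jog_arm(moves=[0.06,0.004,0,0,0,0.0095,0.7,0.16,0.012,0,0,0,0.0191,0.7,0.26,0.02,0.04,0,0,0.031,0.7,0.33,0.027,0.1,0,0,0.031,0.7,0.354,0.027,0.1156,0,0,0.031,0.7,0.354,0.027,0.1156,0,0,0.031,0.7,0.354,0.027,0.1156,0,0,0.031,0.7,0.354,0.027,0.1156,0,0,0.031,0.7])

```text
time_s: 24.8
eef_pos: [0.4724, 0.0955, 0.0573]
eef_rot: [0.001, -0.013, 1.0, -0.0]
wrist_force: [0.1, -0.7, -0.2]
opening: 0.701
grasp_force: 0.0
```

```bash
python3 - <<'E'
from h import *
im,d=optics.camera('wrist'); W=world(d,optics.camera_params('wrist')); W[d<=0]=9; m=(abs(W[...,0]-.472)<.07)&(abs(W[...,1]-.0955)<.05)
for c,k in blobs(m,W,(.006,.03),100):
    r=rect(k[:,:2]); print(c,len(k),r,np.median(k,0).round(4))
    if len(k)>1000: go(r[0][0]/1000,r[0][1]/1000,-.031,r[3])
E
```

```text
[318. 208.] 3584 (array([470.9,  96.9]), 89.5, 34.0, 0.8) [0.4693 0.0966 0.0255]
[0.0012 0.0014 0.0881] [-0.     0.002  0.012]
```

Scaled: 0.089 m is 0.178, 0.08 m is 0.16, 0.012 rad is 0.0057.

Emit:
jog_arm(moves=[0.002,0.002,0.06,0,0,0.0057,0.7,0.002,0.002,0.12,0,0,0.0057,0.7,0.002,0.002,0.16,0,0,0.0057,0.7,0.002,0.002,0.178,0,0,0.0057,0.7,0.002,0.002,0.178,0,0,0.0057,0.7,0.002,0.002,0.178,0,0,0.0057,0,0.002,0.002,0.178,0,0,0.0057,0,0.002,0.002,0.178,0,0,0.0057,0,0.002,0.002,0.178,0,0,0.0057,0])

```text
time_s: 25.98
eef_pos: [0.4706, 0.0966, -0.0315]
eef_rot: [0.001, -0.007, 1.0, -0.0]
wrist_force: [-0.9, -0.9, 7.0]
opening: 0.385
grasp_force: 60.9
```

Emit:
jog_arm(moves=[0,0,-0.02,0,0,0,0,0,0,-0.08,0,0,0,0,0,0,-0.16,0,0,0,0,0,0,-0.24,0,0,0,0,0,0,-0.29,0,0,0,0,0,0,-0.29,0,0,0,0,0,0,-0.29,0,0,0,0])

```text
time_s: 26.85
eef_pos: [0.4682, 0.0967, 0.1111]
eef_rot: [-0.001, -0.007, 1.0, 0.0]
wrist_force: [0.3, 0.3, -4.7]
opening: 0.383
grasp_force: 60.6
```

```bash
python3 -c "
from h import *
go(.638,.181,.114,5.2)"
```

```text
[-0.1709  0.0819 -0.0032] [ 0.    -0.002 -0.077]
```

Scaled: -0.17 m is -0.34, -0.162 m is -0.324, -0.077 rad is -0.0368.

Emit:
jog_arm(moves=[-0.03,0.014,0,0,0,-0.0048,0,-0.09,0.04,0,0,0,-0.0095,0,-0.16,0.076,0,0,0,-0.0191,0,-0.23,0.11,0,0,0,-0.0286,0,-0.29,0.14,0,0,0,-0.0368,0,-0.324,0.156,0,0,0,-0.0368,0,-0.34,0.162,0,0,0,-0.0368,0,-0.34,0.162,0,0,0,-0.0368,0,-0.34,0.162,0,0,0,-0.0368,0])

```text
time_s: 27.98
eef_pos: [0.6372, 0.1797, 0.1116]
eef_rot: [-0.001, -0.045, 0.999, -0.0]
wrist_force: [-0.9, 0.7, -3.4]
opening: 0.385
grasp_force: 60.4
```

```bash
python3 -c "
from h import *
go(.638,.181,-.015,5.2)"
```

```text
[-0.0012  0.0013  0.1266] [-0.    -0.002  0.   ]
```

Scaled: 0.126 m is 0.252, 0.12 m is 0.24.

Emit:
jog_arm(moves=[0,0.002,0.06,0,0,0,0,0,0.002,0.14,0,0,0,0,0,0.002,0.21,0,0,0,0,0,0.002,0.24,0,0,0,0,0,0.002,0.252,0,0,0,0,0,0.002,0.252,0,0,0,0,0,0.002,0.252,0,0,0,0,0,0.002,0.252,0,0,0,0,0,0.002,0.252,0,0,0,0,0,0.002,0.252,0,0,0,0])

```text
time_s: 29.22
eef_pos: [0.6382, 0.1811, -0.0135]
eef_rot: [0.0, -0.046, 0.999, -0.0]
wrist_force: [0.6, -0.2, -3.9]
opening: 0.385
grasp_force: 60.4
```

```bash
python3 -c "
from h import *
go(.638,.181,-.0165,5.2)"
```

```text
[ 0.0002 -0.0001  0.003 ] [-0.  0.  0.]
```

The manual's scale: shifts go in shares of 0.5 m and turns go in shares of 120 degrees. Converting my numbers, 0.0025 m is 0.005, 0.002 m is 0.004.

Emit:
jog_arm(moves=[0,0,0.002,0,0,0,0,0,0,0.004,0,0,0,0,0,0,0.005,0,0,0,0,0,0,0.005,0,0,0,0])

```text
time_s: 29.72
eef_pos: [0.6381, 0.1811, -0.0162]
eef_rot: [0.0, -0.046, 0.999, 0.0]
wrist_force: [0.0, -0.2, -3.0]
opening: 0.388
grasp_force: 60.6
```

Scaled: -0.15 m is -0.3, -0.1 m is -0.2.

Emit:
jog_arm(moves=[0,0,0.0012,0,0,0,0,0,0,0.0012,0,0,0,0,0,0,0.0012,0,0,0,0.6,0,0,0.0012,0,0,0,0.6,0,0,0.0012,0,0,0,0.6,0,0,-0.04,0,0,0,0.6,0,0,-0.12,0,0,0,0.6,0,0,-0.2,0,0,0,0.6,0,0,-0.3,0,0,0,0.6,0,0,-0.3,0,0,0,0.6])

```text
time_s: 30.98
eef_pos: [0.6423, 0.1816, 0.1416]
eef_rot: [0.006, -0.046, 0.999, 0.0]
wrist_force: [-0.2, 0.1, -0.3]
opening: 0.596
grasp_force: 0.0
```

Emit:
jog_arm(moves=[0.1,0,0,0,0,0,0.6,0.2,0,0,0,0,0,0.6,0.3,0,0,0,0,0,0.6,0.4,0,0,0,0,0,0.6,0.4,0,0,0,0,0,0.6,0.4,0,0,0,0,0,0.6,0.4,0,0,0,0,0,0.6])

```text
time_s: 31.85
eef_pos: [0.4404, 0.1628, 0.1343]
eef_rot: [0.001, -0.045, 0.999, 0.0]
wrist_force: [1.0, 0.5, -0.2]
opening: 0.598
grasp_force: 0.0
```

```bash
python3 - <<'E'
from h import *
im,d=optics.camera('top'); W=world(d,optics.camera_params('top')); W[d<=0]=9
cv2.imwrite('pics/t5.png',cv2.resize(im[110:260,180:480],None,fx=2.5,fy=2.5))
roi=np.zeros(d.shape,np.uint8); roi[125:190,222:355]=1
for c,k in blobs(roi,W,(.021,.09),25): print(c,len(k),rect(k[:,:2]),k[:,2].max().round(3),np.median(k[:,2]).round(4))
roi[:]=0; roi[205:248,395:425]=1
for c,k in blobs(roi,W,(.009,.09),25): print('jar',c,rect(k[:,:2]),k[:,2].max().round(3))
E
```

```text
[238. 159.] 479 (array([639.5, 180.3]), 89.3, 34.3, 4.1) 0.068 0.0406
[272. 156.] 295 (array([647.4,  97.7]), 70.1, 28.0, 5.4) 0.06 0.0374
[302. 153.] 170 (array([654.1,  21. ]), 52.2, 20.2, -0.3) 0.051 0.0345
[335. 151.] 84 (array([660.9, -62.9]), 34.9, 15.5, -0.3) 0.046 0.0312
jar [408. 229.] (array([ 459.9, -241.4]), 41.2, 40.4, 31.6) 0.068
```

View pics/t5.png

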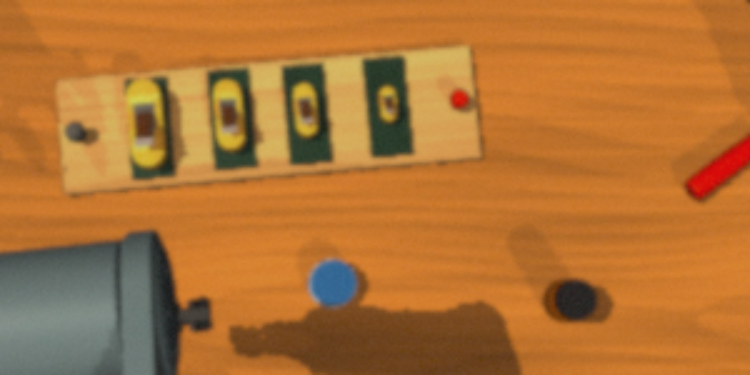

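All four planes are centred within about 2–3 mm of their inlays: xl (149,123), l (230,115), m (306,110), s (389,103), with the red knob at (460,99). The jar at (573,300) hasn't moved, and the gripper is clear.

```bash
python3 -c "
from bench import workorder
print(workorder.hand_in())"
```

```text
the job is handed in; nothing more can be done
None
```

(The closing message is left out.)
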